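# Spray-mark the short reject bolt and pocket it

### The job

The shorter of the two bolts on the notched rail is a reject: lay it in the marking stand's sloping rest, head up the slope and tip against the foot stop, and let go of it. Then mark it by pressing the cap of the working canister fully down and letting it spring back; one of the two caps has seized, so feel for the one that gives, do not force the other, and do not press a cap down while the bolt is not lying in the rest. Finally take the bolt out and stand it in the reject pocket, tip down and head up, leaving the long bolt and everything else where they are.

Things in the scene. Friction and masses are not known exactly. Their poses are not given: they have to be found in the camera images.
- bolt_short: the reject, the shorter of two loose dark steel bolts, about 380 g: round shank 22 mm diameter, 90 mm long; round head 36 mm diameter, 16 mm thick. Origin on the axis, halfway along the shank; x axis from head to tip (head underside at x = -45 mm, its outer end -61, tip +45). Starts level in a notch of the rail, head towards the robot
- bolt_long: a good bolt, same 22 mm shank and 36 mm head, but the shank is 130 mm long; origin halfway along the shank, x from head to tip; lies in the other notch, to be left there
- rail: fixed notched rail, base 90 x 170 x 8 mm; origin at the centre of its underside. Two ribs along y at x = -27 and +27 mm, 8 mm thick, tops at z = 36 mm, with pairs of lugs 12 mm high as notches at y = -45 and +45 mm. Bolt axes lie along x at z = 47 mm. It is left or right of the marking stand
- stand: fixed marking stand, base 210 x 220 x 10 mm; origin on its underside, x away from the robot. Nearer the robot, at x = -60 mm, the sloping rest: two V saddles 8 mm thick, 46 mm clear between them, and a flat foot stop; its axis slopes down towards -y at 30 degrees, direction (0, -0.866, -0.5) in the stand's frame. Behind it a clamped canister at (75, 70) and one at (75, -70) mm
- rest (a point): where the middle of the short bolt's shank (its origin) is when it lies in the rest, tip against the foot stop: (-60, 0, 75 mm) in the stand's frame. The saddles' centres are 27 mm up and down the slope from it, the face of the foot stop 45 mm down the slope. The V cheeks reach 18 mm to each side of the axis
- cap_left (a point): centre of the top of the sprung cap, at rest, on the canister at the stand's +y side, 120 mm above the table. Both canisters look alike: 52 mm diameter, cap 34 mm diameter, pressed straight down. The working cap takes 3 N to start and 9 N at its stop 10 mm down; the seized one gives only 1 mm per 8 N. Which is which changes and can only be felt
- cap_right (a point): the same for the canister at the stand's -y side
- cap_free (a joint): how far the working cap is pressed, m: 0 up, 0.010 fully down; which side it is on is not told
- cap_stuck (a joint): how far the seized cap has been forced down, m: 0 untouched
- pocket: fixed cast-iron reject pocket, an open-topped square box, 64 mm outside, 52 mm inside, rim 60 mm above the table, floor 6 mm thick, on a 90 mm square foot; origin at the centre of its underside. Its flap hangs open on the +x side, below the rim. It is on the other side of the stand from the rail
- nut: a loose hexagonal bronze nut, 40 mm over, 20 mm high; origin at the centre of its underside; a bystander
- sleeve: a loose steel collar sleeve standing upright, 44 mm diameter, 45 mm high; origin at the centre of its underside; a bystander
- gauge_pin: a loose gauge pin lying along its x axis, 112 mm long, 22 mm enamelled head; origin under its middle; a bystander
- scraper: a loose scraper block, wooden handle with a steel blade, about 170 mm long along x, 26 mm high; origin underneath it; a bystander
- washer: a loose flat steel washer, 44 mm diameter, 6 mm thick; origin at the centre of its underside; a bystander
- wire_brush: a loose wire brush, 150 x 32 x 32 mm, long along x; origin under its middle; a bystander

How it is judged:
By the outcome, as a careful person would: the job done as asked, in the order asked, and still so for the second after the job is handed in, with the robot touching nothing.
It also fails if it takes over 61 s, if anything falls off the work surface, if the arm or the gripper's body presses on something with over 40 N, if the wrist force passes 120 N, or if a joint passes its speed limit or range.

### The arm

A 6-joint arm with a two-finger parallel gripper is mounted at the origin on the work surface. World frame = base frame: x ahead of the robot, y to its left, z up, the work surface at z = 0. Lengths are in m, angles in rad, forces in N, time in s.
With the tool pointing down it reaches from about 0.375 to 0.975 m from the base axis. Payload 3.8 kg.
Tool frame: the origin (TCP) lies between the finger pads; the fingertips stand 11 mm ahead of it and the grasp point (between the pads) lies 8 mm behind it; y points along the fingers, x is the direction in which the jaws open and shut, and the axes are right-handed (so a half turn about y gives the same grasp; the last joint's range is limited). The gripper opens to 88 mm and grips with 3 to 60 N. Pads are 18 mm wide; open, the fingers measure 123 mm over their backs; the gripper's body (75 mm by 187 mm) begins 45 mm behind the grasp point.
Start: joints at [1.161, 0.264, 1.604, -0, 1.274, -0.037], TCP at [0.246, 0.629, 0.25] pointing down, gripper open.
Joint ranges: [-2.63, 2.63], [-0.94, 2.18], [0.31, 2.57], [-1.31, 4.45], [0, 2.66], [-2.55, 2.55]. Speed limits (rad/s): [2.57, 2.57, 3.14, 3.14, 3.14, 3.14].

### API

Orientations are given as a rotation vector (axis times angle).
In Python, from workcell import sensors, eyes, order, look_for, silhouettes, spot_point gives the robot as it stands.
- The arm moves only by the shell command python3 -m handwheel 'ROWS' [OPENING]. ROWS is JSON, a list of rows, each a list of 6 numbers: the shift along the tool's x, y, z in m, then the turn, a rotation vector about the tool's x, y, z in rad. A call has 1 to 10 rows; each row is the pose to reach, as a shift and turn from the pose measured when the call began, along the tool's axes at that moment; what a row does not reach only later rows make up. A row lasts 1/12 s, in which the tool goes at most 41.7 mm and 7.16 degrees, less where a joint would pass 70% of its speed; a pose out of reach is approached as far as the arm can. A call with a gripper value outside its range is refused whole. OPENING is the finger opening in m, from 0 to 0.0881, set as the call begins (- or left out, the last holds). The fingers move at their own pace and stop on an object; the grip force is fixed at half the most. Time passes only in rows, so rows that repeat a pose let the fingers close. It gives the time, the measured TCP pose, the force and the opening at its end, in the units of the state.
- sensors.observe(): the state, without advancing time (a new reading comes with each control period).
- eyes.read_camera(name): name is "scene" or "top" or "wrist"; returns the picture (400x640x3 uint8, red, green, blue); there is no depth.
- eyes.camera_model(name): a dict with "fx", "fy", "cx", "cy" (pixels), "k1" (the pictures are not rectified: a ray, as slopes to the right and down, at radius r is drawn at 1 + k1 r^2 times it, then the intrinsics apply), "rvec" (rotation vector, rad) and "tvec" (3), from world to camera coordinates, as OpenCV has them. Camera axes: x right, y down, z forward; pixel columns grow to the right and rows downward; lengths in m; the calibration is good to about 2 mm. A picture is of the moment at which its call begins: read the wrist's pose just before it. camera_model takes no time and is no camera call; for the wrist camera it gives the pose at the moment of the call.
- order.close_job(): hands the job in, once; it reports no verdict.
Trained networks look in the newest picture that a camera, given by its name, has taken for a name from the list of things; names that differ only in an ending like _2 or _b are one class to them, and where a whole thing is asked for, a point or a joint stands for the part that bears it (a point fixed in the world has none). Each returns a list of dicts, best first, with "conf" (0 to 1); they miss things now and then, are a little off and sometimes report something else, mostly with a low value. They report only what shows in the picture. A call takes as long as a camera call.
- look_for(camera, thing): "centre" ([column, row] in pixels, amid what is visible of it).
- silhouettes(camera, thing): "region" (400x640 bool, what is visible of it) and "centre" ([column, row] in pixels, amid what is visible of it).
- spot_point(camera, thing): "centre" ([column, row] in pixels: a listed point, or the origin of a listed thing).
The state is a dict: "clock": time; "qpos": joint angles; "qd": joint speeds; "joint_efforts": joint torques, N m; "tool_pos": TCP position; "tcp_rot": TCP orientation; "wrist_force": force on the tool from outside, world axes, zero at the start; "wrist_torque": the same for the moment, N m; "grip_width": finger opening in m.
Only numpy, scipy, OpenCV 4.12 (cv2) and the standard library are available. Lean on these libraries where they do the work, as an engineer would, in place of code of your own. Each camera call takes 0.05 s, during which the arm holds its last target. There are 200 camera calls.

## Working session

There is one attempt and no reset: what is moved stays moved. The work goes in short steps, Python scripts to look and compute and a shell command to move; the robot and the scene stay as the last step left them, time stands still between calls to the robot, and variables do not carry over. Pictures are saved under pics/ and viewed, about 8 in all and at most 12, crops included, and the job is handed in when it is done.

```bash
ls; mkdir -p pics; python3 - <<'E'
from workcell import sensors, eyes, look_for, spot_point
import cv2, numpy as np
s=sensors.observe(); print({k:np.round(v,3).tolist() for k,v in s.items()})
for c in ["scene","top"]:
    im=eyes.read_camera(c); cv2.imwrite(f"pics/{c}0.png",im[:,:,::-1]); m=eyes.camera_model(c); print(c,{k:np.round(v,4).tolist() for k,v in m.items()})
    for t in ["bolt_short","bolt_long","rail","stand","rest","cap_left","cap_right","pocket"]:
        print(t,[(np.round(d["centre"],1).tolist(),round(d["conf"],2)) for d in spot_point(c,t)[:3]])
E
```

```text
pics
{'clock': 0.0, 'qpos': [1.161, 0.265, 1.605, 0.0, 1.274, -0.037], 'qd': [-0.001, -0.0, 0.001, 0.002, -0.001, 0.001], 'joint_efforts': [-0.0, -50.214, -35.688, 0.073, 0.03, -0.0], 'tool_pos': [0.246, 0.628, 0.248], 'tcp_rot': [-1.364, -0.929, 0.932], 'wrist_force': [-0.165, 0.943, -0.182], 'wrist_torque': [-0.042, -0.015, 0.012], 'grip_width': 0.088}
scene {'fx': 455.3487, 'fy': 455.3487, 'cx': 318.8492, 'cy': 198.713, 'k1': -0.029, 'rvec': [1.6493, 2.1076, -0.707], 'tvec': [0.1457, -0.36, 1.5188]}
bolt_short [([437.3, 229.8], 0.85)]
bolt_long [([470.1, 231.6], 0.93)]
rail [([447.0, 241.9], 0.87), ([299.6, 276.7], 0.35)]
stand [([318.5, 220.8], 0.87), ([295.0, 279.2], 0.24)]
rest [([326.8, 188.1], 0.74)]
cap_left [([343.8, 223.7], 0.91)]
cap_right [([286.2, 215.5], 0.89), ([326.0, 188.5], 0.28), ([448.5, 241.6], 0.18)]
pocket [([201.0, 176.8], 0.6)]
top {'fx': 430.452, 'fy': 430.452, 'cx': 324.0224, 'cy': 196.361, 'k1': 0.0379, 'rvec': [2.138, -2.1991, 0.1241], 'tvec': [0.0068, 0.5259, 1.0133]}
bolt_short [([200.3, 192.2], 0.9), ([162.4, 206.0], 0.4)]
bolt_long [([160.1, 203.8], 0.69)]
rail [([186.8, 200.6], 0.97), ([200.3, 150.3], 0.38)]
stand [([322.3, 194.4], 0.9)]
rest [([323.5, 215.4], 0.77)]
cap_left [([287.7, 158.2], 0.82)]
cap_right [([350.3, 146.3], 0.75)]
pocket [([465.0, 207.4], 0.9)]
```

```bash
cat > h.py <<'E'
import numpy as np, cv2
from scipy.spatial.transform import Rotation as R
from scipy.optimize import least_squares
from workcell import sensors, eyes, look_for, spot_point, silhouettes
def proj(m,P):
    P=np.atleast_2d(P); c=P@cv2.Rodrigues(np.array(m["rvec"],float))[0].T+np.array(m["tvec"])
    s=c[:,:2]/c[:,2:]; s=s*(1+m["k1"]*(s**2).sum(1,keepdims=True))
    return s*[m["fx"],m["fy"]]+[m["cx"],m["cy"]]
def tri(obs,z=None):
    "obs: list of (model,pixel); z known height"
    f=lambda p: np.concatenate([(proj(m,p)[0]-u) for m,u in obs]+([[ (p[2]-z)*500 ]] if z is not None else []))
    r=least_squares(f,[0.6,0,0.05]); return r.x, np.abs(r.fun).max()
def state():
    s=sensors.observe(); return s,np.array(s["tool_pos"]),R.from_rotvec(s["tcp_rot"])
def delta(p,Rw):
    "row from current pose to world pose"
    s,p0,R0=state(); return np.round(np.r_[R0.inv().apply(np.array(p)-p0),(R0.inv()*Rw).as_rotvec()],4).tolist()
E
python3 - <<'E'
from h import *
a=eyes.camera_model("scene");b=eyes.camera_model("top")
D=dict(bolt_short=[(437.3,229.8),(200.3,192.2)],bolt_long=[(470.1,231.6),(160.1,203.8)],rail=[(447,241.9),(186.8,200.6)],stand=[(318.5,220.8),(322.3,194.4)],rest=[(326.8,188.1),(323.5,215.4)],cl=[(343.8,223.7),(287.7,158.2)],cr=[(286.2,215.5),(350.3,146.3)],pocket=[(201,176.8),(465,207.4)])
for k,(u,v) in D.items(): print(k,*[np.round(x,4) for x in tri([(a,u),(b,v)])])
print(state()[2].as_matrix().round(3))
E
```

```text
bolt_short [0.5391 0.2829 0.0654] 1.5087
bolt_long [0.5166 0.3709 0.0573] 1.851
rail [0.5276 0.3251 0.0078] 1.5499
stand [ 0.5355 -0.0093 -0.003 ] 2.3033
rest [ 0.4774 -0.0059  0.0681] 0.3322
cl [0.6053 0.0687 0.1148] 1.3594
cr [ 0.6247 -0.0687  0.1293] 0.1163
pocket [ 0.4918 -0.3539  0.0292] 3.8463
[[ 0.364 -0.    -0.931]
 [ 0.931  0.     0.364]
 [ 0.    -1.     0.   ]]
```

View pics/top0.png

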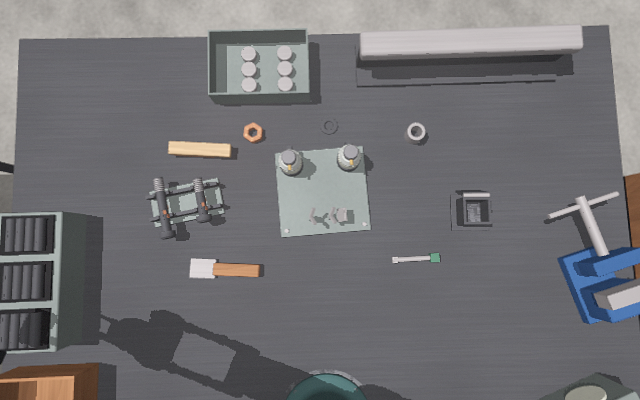

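View pics/scene0.png

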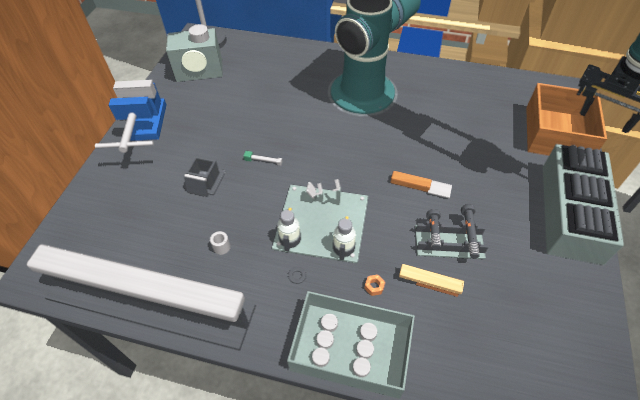

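Both views agree: the rail with the two bolts is left of the stand (scene ~(447,240), top ~(187,200)). The short bolt is the one nearer the stand. The pocket is on the right (top ~(465,207)), and the caps are at top ~(290,157) and (350,150). I'll move over the rail for a wrist look.

```bash
python3 -m handwheel '[[-0.215,0,-0.394,0,-0.618,0],[-0.215,0,-0.394,0,-0.618,0],[-0.215,0,-0.394,0,-0.618,0],[-0.215,0,-0.394,0,-0.618,0],[-0.215,0,-0.394,0,-0.618,0],[-0.215,0,-0.394,0,-0.618,0],[-0.215,0,-0.394,0,-0.618,0],[-0.215,0,-0.394,0,-0.618,0],[-0.215,0,-0.394,0,-0.618,0],[-0.215,0,-0.394,0,-0.618,0]]' 0.05
python3 -m handwheel '[[-0.03,0,-0.05,0,0,0],[-0.03,0,-0.05,0,0,0],[-0.03,0,-0.05,0,0,0]]'
python3 - <<'E'
from h import *
s,p,r=state(); print(p,r.as_matrix().round(3),s["qpos"],s["clock"])
im=eyes.read_camera("wrist"); m=eyes.camera_model("wrist"); cv2.imwrite("pics/w1.png",im[:,:,::-1])
M=cv2.Rodrigues(np.array(m["rvec"]))[0]; print("cam in tool",r.inv().apply(-M.T@m["tvec"]-p).round(3), r.inv().apply(M[2]).round(3))
print({k:np.round(v,4).tolist() for k,v in m.items()})
for t in ["bolt_short","bolt_long","rail"]:
    print(t,[(np.round(d["centre"],1).tolist(),round(d["conf"],2)) for d in spot_point("wrist",t)[:2]])
E
```

```text
clock: 1.73
tool_pos: [0.5117, 0.3115, 0.2501]
tcp_rot: [-1.083, -1.388, 1.387]
wrist_force: [-0.4, 0.4, -0.1]
grip_width: 0.0501
clock: 1.98
tool_pos: [0.5712, 0.2922, 0.2502]
tcp_rot: [-1.087, -1.387, 1.383]
wrist_force: [-0.6, -0.0, -0.0]
grip_width: 0.05
[0.57121224 0.29217106 0.25018596] [[-0.239  0.003 -0.971]
 [ 0.971  0.    -0.239]
 [-0.    -1.    -0.003]] [ 4.34468792e-01  1.99625711e-01  1.68138580e+00 -9.99116391e-04
  1.25800402e+00 -1.37710314e+00] 1.9833
cam in tool [ 0.001 -0.135  0.079] [ 0.002  0.956 -0.294]
{'fx': 353.9177, 'fy': 353.9177, 'cx': 315.4487, 'cy': 202.5497, 'k1': -0.0167, 'rvec': [-1.8104, -2.3122, -0.3513], 'tvec': [-0.1482, -0.6351, 0.2058]}
bolt_short [([318.6, 130.6], 0.65)]
bolt_long []
rail [([357.1, 129.0], 0.71)]
```

View pics/w1.png

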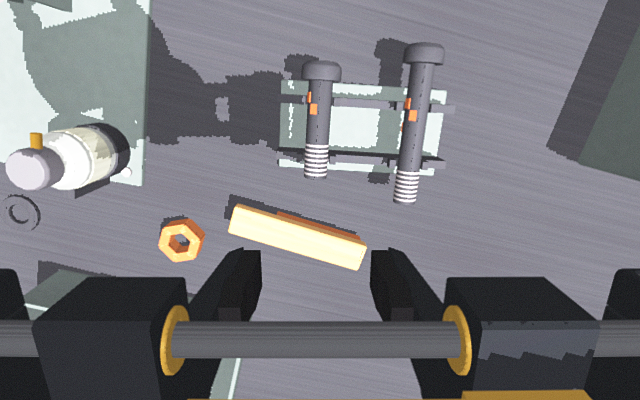

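The wrist picture shows the short bolt at column ~318 (head ~(322,70), tip ~(315,178)) and the long bolt to its right, tip ~(405,203). Next I'll fit the bolt silhouette, and the stand with points from both fixed cameras.

```bash
cat >> h.py <<'E'
def cyl(x0,x1,r,n=32):
    t=np.linspace(0,2*np.pi,n,endpoint=False); c=np.c_[r*np.cos(t),r*np.sin(t)]
    return np.vstack([np.c_[np.full(n,x),c] for x in (x0,x1)])
BOLT=[cyl(-.045,.045,.011),cyl(-.061,-.045,.018)]
def render(m,parts,Rw,p,S=4):
    im=np.zeros((400*S//2,640*S//2),np.uint8)
    for P in parts:
        u=(proj(m,Rw.apply(P)+p)+.5)*S/2-.5
        cv2.fillConvexPoly(im,cv2.convexHull(np.round(u*16).astype(np.int32)),1,shift=4)
    return cv2.resize(im*255,(640,400),interpolation=cv2.INTER_AREA)/255.
def fit(views,parts,pose,x0,step):
    from scipy.optimize import minimize
    def cost(x):
        Rw,p=pose(x); c=0
        for m,reg in views:
            a=render(m,parts,Rw,p); c+=1-np.minimum(a,reg).sum()/np.maximum(a,reg).sum()
        return c/len(views)
    x0=np.array(x0,float); sim=np.vstack([x0]+[x0+np.eye(len(x0))[i]*step[i] for i in range(len(x0))])
    r=minimize(cost,x0,method="Nelder-Mead",options=dict(initial_simplex=sim,maxiter=150,xatol=1e-5,fatol=1e-4)); return r.x,r.fun
E
python3 - <<'E'
from h import *
mods={c:eyes.camera_model(c) for c in ("wrist","scene","top")}
im=eyes.read_camera("scene");im=eyes.read_camera("top")
pose=lambda x:(R.from_euler("z",x[2]),np.array([x[0],x[1],.047]))
V=[]
for c in mods:
    d=silhouettes(c,"bolt_short"); print(c,[(np.round(k["centre"]).tolist(),round(k["conf"],2),int(k["region"].sum())) for k in d])
    if d: V.append((mods[c],d[0]["region"].astype(float)))
for v in [[w] for w in V]+[V]: x,f=fit(v,BOLT,pose,[.537,.283,.24],[.01,.01,.1]); print(x.round(4),round(f,3))
# stand from points
S=[(-.06,0,.075),(.075,.07,.12),(.075,-.07,.12),(0,0,0)]
U={"scene":[],"top":[]}
from collections import defaultdict
obs=[]
for c in U:
    for t,P in zip(["rest","cap_left","cap_right","stand"],S):
        for k in range(1):
            d=spot_point(c,t)
            if d and d[0]["conf"]>.5: obs.append((c,P,d[0]["centre"],t))
def res(x):
    Rw=R.from_euler("z",x[2]); return np.concatenate([proj(mods[c],Rw.apply(P)+[x[0],x[1],0])[0]-u for c,P,u,t in obs])
r=least_squares(res,[.54,0,.1],loss="soft_l1"); print("stand",r.x.round(4)); print([(o[0],o[3],q.round(1).tolist()) for o,q in zip(obs,res(r.x).reshape(-1,2))])
E
```

```text
wrist [([321.0, 112.0], 0.67, 3087)]
scene [([435.0, 226.0], 0.74, 332)]
top [([202.0, 199.0], 0.69, 474)]
[0.5239 0.2864 0.1872] 0.052
[0.5304 0.2828 0.1882] 0.261
[0.5326 0.2859 0.1687] 0.096
[0.5295 0.2858 0.1773] 0.216
stand [ 0.5403 -0.0045  0.0708]
[('scene', 'rest', [0.4, -2.5]), ('scene', 'cap_left', [2.3, 2.5]), ('scene', 'cap_right', [-0.5, 2.8]), ('scene', 'stand', [3.1, -2.4]), ('top', 'rest', [0.3, 0.5]), ('top', 'cap_left', [0.7, -0.7]), ('top', 'cap_right', [0.4, -1.1]), ('top', 'stand', [0.4, 1.2])]
```

```bash
python3 -m handwheel '[[0,0.06,-0.03,0,0.055,0],[0,0.06,-0.03,0,0.055,0],[0,0.06,-0.03,0,0.055,0]]'
python3 - <<'E'
from h import *
s,p,r=state(); m=eyes.camera_model("wrist"); im=eyes.read_camera("wrist"); cv2.imwrite("pics/w2.png",im[:,:,::-1])
pose=lambda x:(R.from_euler("z",x[2]),np.array([x[0],x[1],.047]))
pose2=lambda x:(R.from_euler("z",x[2]),np.array([x[0],x[1],x[3]]))
d=silhouettes("wrist","bolt_short"); print([(np.round(k["centre"]).tolist(),round(k["conf"],2)) for k in d])
v=[(m,d[0]["region"].astype(float))]
x,f=fit(v,BOLT,pose,[.527,.285,.18],[.01,.01,.1]); print(x.round(4),round(f,3))
x2,f2=fit(v,BOLT,pose2,[*x,.047],[.01,.01,.1,.01]); print(x2.round(4),round(f2,3))
for t in ["rail","bolt_short"]:
    for k in spot_point("wrist",t)[:1]:
        z=.047 if t!="rail" else 0.0
        print(t,k["centre"],k["conf"],tri([(m,k["centre"])],z)[0].round(4))
b=(render(m,BOLT,*pose(x))>.5).astype(np.uint8); cs,_=cv2.findContours(b,0,2); o=im[:,:,::-1].copy(); cv2.drawContours(o,cs,-1,(0,0,255),1); 
# rail overlay
Rw=R.from_euler("z",x[2]); np.savez("v2.npz",reg=d[0]["region"])
cv2.imwrite("pics/w2o.png",o)
E
```

```text
clock: 3.08
tool_pos: [0.5951, 0.3006, 0.184]
tcp_rot: [-1.11, -1.341, 1.353]
wrist_force: [-0.9, -1.1, -1.0]
grip_width: 0.0503
[([309.0, 81.0], 0.66)]
[0.5304 0.284  0.1776] 0.049
[0.5297 0.2838 0.1763 0.0427] 0.04
rail [364.8, 104.4] 0.7 [0.5191 0.3294 0.    ]
bolt_short [310.7, 108.5] 0.95 [0.5298 0.2841 0.047 ]
```

View pics/w2o.png

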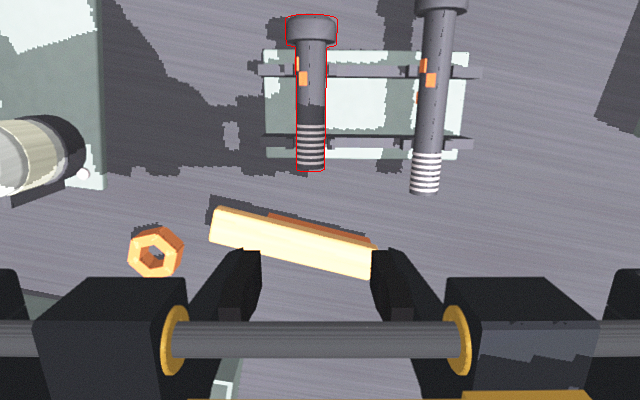

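The overlay outline matches the short bolt (head ~(311,28), tip ~(311,170)). Its origin sits about midway between the ribs.

```bash
python3 - <<'E'
from h import *
y=.1776; c,s=np.cos(y),np.sin(y)
Rw=R.from_matrix(np.c_[[-s,c,0],[0,0,-1],[-c,-s,0]])
g=np.array([.5304-.010*c,.284-.010*s,0])
print(delta(g+[0,0,.12],Rw)); print(delta(g+[0,0,.039],Rw))
E
```

```text
[-0.0051, 0.0715, 0.079, 0.0023, 0.0128, 0.0008]
[-0.0052, 0.1525, 0.0792, 0.0023, 0.0128, 0.0008]
```

```bash
python3 -m handwheel '[[-0.005,0.0715,0.079,0.002,0.013,0.001],[-0.005,0.0715,0.079,0.002,0.013,0.001],[-0.005,0.0715,0.079,0.002,0.013,0.001],[-0.005,0.0715,0.079,0.002,0.013,0.001],[-0.005,0.11,0.079,0.002,0.013,0.001],[-0.005,0.135,0.079,0.002,0.013,0.001],[-0.005,0.1525,0.079,0.002,0.013,0.001],[-0.005,0.1525,0.079,0.002,0.013,0.001]]' 0.05
python3 - <<'E'
from h import *
y=.1776; c,s=np.cos(y),np.sin(y)
Rw=R.from_matrix(np.c_[[-s,c,0],[0,0,-1],[-c,-s,0]])
g=np.array([.5304-.010*c,.284-.010*s,0])
print(delta(g+[0,0,.039],Rw)); print(state()[0]["wrist_force"])
E
```

```text
clock: 3.95
tool_pos: [0.5202, 0.2821, 0.0378]
tcp_rot: [-1.119, -1.337, 1.34]
wrist_force: [-0.9, -0.3, -0.7]
grip_width: 0.0498
[0.0, -0.0012, -0.0003, -0.0019, -0.0001, -0.0009]
[-0.87532166 -0.33688523 -0.71330425]
```

Close, wait, then lift.

```bash
python3 -m handwheel '[[0,-0.001,0,0,0,0],[0,-0.001,0,0,0,0],[0,-0.001,0,0,0,0],[0,-0.001,0,0,0,0],[0,-0.001,0,0,0,0],[0,-0.001,0,0,0,0]]' 0.0
python3 -m handwheel '[[0,-0.02,0,0,0,0],[0,-0.05,0,0,0,0],[0,-0.09,0,0,0,0],[0,-0.13,0,0,0,0],[0,-0.16,0,0,0,0],[0,-0.16,0,0,0,0]]'
python3 - <<'E'
from h import *
s,p,r=state(); print(s["qpos"],s["wrist_force"])
m=eyes.camera_model("wrist"); im=eyes.read_camera("wrist")
# stand refine via close wrist view candidates
for t in ["bolt_short","rest","cap_left","cap_right"]:
    print(t,[(np.round(k["centre"],1).tolist(),round(k["conf"],2)) for k in spot_point("wrist",t)[:2]])
E
```

```text
clock: 4.45
tool_pos: [0.5217, 0.2827, 0.0406]
tcp_rot: [-1.121, -1.34, 1.338]
wrist_force: [1.2, -0.4, 4.6]
grip_width: 0.0206
clock: 4.95
tool_pos: [0.5253, 0.2847, 0.2086]
tcp_rot: [-1.126, -1.351, 1.329]
wrist_force: [1.0, 1.9, -2.2]
grip_width: 0.0206
[ 4.55160684e-01  1.39150475e-01  1.83022103e+00 -4.15620279e-04
  1.15815643e+00 -1.29315756e+00] [ 1.02353094  1.9053881  -2.1628307 ]
bolt_short [([316.0, 305.4], 0.72)]
rest []
cap_left []
cap_right []
```

```bash
python3 - <<'E'
from h import *
y=.071; c,s=np.cos(y),np.sin(y)
Rw=R.from_matrix(np.c_[[c,s,0],[0,0,-1],[-s,c,0]])
print(delta([.53,-.08,.25],Rw))
E
```

```text
[-0.358, -0.052, 0.0538, -0.0018, 1.6774, -0.0049]
```

```bash
python3 -m handwheel '[[-0.03,-0.052,0.004,0,0.12,0],[-0.06,-0.052,0.01,0,0.24,0],[-0.09,-0.052,0.015,0,0.36,0],[-0.12,-0.052,0.02,0,0.48,0],[-0.15,-0.052,0.025,0,0.6,0],[-0.18,-0.052,0.03,0,0.72,0],[-0.21,-0.052,0.035,0,0.84,0],[-0.24,-0.052,0.04,0,0.96,0],[-0.27,-0.052,0.045,0,1.08,0],[-0.3,-0.052,0.045,0,1.2,0]]'
python3 - <<'E'
from h import *
y=.071; c,s=np.cos(y),np.sin(y)
Rw=R.from_matrix(np.c_[[c,s,0],[0,0,-1],[-s,c,0]])
print(delta([.53,-.08,.25],Rw))
E
```

```text
clock: 6.03
tool_pos: [0.526, -0.0227, 0.2466]
tcp_rot: [-1.528, -0.417, 0.433]
wrist_force: [0.3, -0.4, -3.1]
grip_width: 0.0208
[-0.0262, -0.0033, -0.0511, -0.0011, 0.4715, -0.0102]
```

```bash
python3 -m handwheel '[[-0.026,-0.003,-0.051,0,0.47,-0.01],[-0.026,-0.003,-0.051,0,0.47,-0.01],[-0.026,-0.003,-0.051,0,0.47,-0.01],[-0.026,-0.003,-0.051,0,0.47,-0.01],[-0.026,-0.003,-0.051,0,0.47,-0.01],[-0.026,-0.003,-0.051,0,0.47,-0.01]]'
python3 - <<'E'
from h import *
s,p,r=state(); m=eyes.camera_model("wrist"); im=eyes.read_camera("wrist"); cv2.imwrite("pics/w3.png",im[:,:,::-1]); print(s["qpos"],s["clock"])
for c in ("wrist","scene","top"):
    if c!="wrist": eyes.read_camera(c)
    mm=eyes.camera_model(c)
    for t,P in [("rest",(-.06,0,.075)),("cap_left",(.075,.07,.12)),("cap_right",(.075,-.07,.12)),("stand",(0,0,0))]:
        for k in spot_point(c,t)[:1]: print(c,t,np.round(k["centre"],1),round(k["conf"],2),tri([(mm,k["centre"])],P[2])[0].round(4), "pred",proj(mm,R.from_euler("z",.0708).apply(P)+[.5403,-.0045,0])[0].round(1))
E
```

```text
clock: 6.53
tool_pos: [0.5288, -0.0797, 0.2471]
tcp_rot: [-1.568, -0.055, 0.063]
wrist_force: [-0.4, 0.0, -3.1]
grip_width: 0.021
[-1.96749025e-01  3.20629396e-03  1.90243877e+00  9.53062593e-04
  1.24116056e+00 -2.72100108e-01] 6.5333
wrist rest [260.7  92.2] 0.72 [ 0.4766 -0.0057  0.075 ] pred [265.3  96.3]
wrist stand [327.4  95.1] 0.78 [ 0.5342 -0.0039  0.    ] pred [333.2  96.2]
scene rest [326. 187.] 0.83 [ 0.4797 -0.0083  0.075 ] pred [325.8 187.2]
scene cap_left [345.3 224.8] 0.69 [0.6115 0.0702 0.12  ] pred [345.6 224.4]
scene cap_right [284.4 214.6] 0.59 [ 0.6173 -0.0764  0.12  ] pred [287.  216.1]
scene stand [320.2 220.7] 0.61 [ 0.5372 -0.0105  0.    ] pred [322.1 222.1]
top rest [325.1 214.9] 0.89 [ 0.4779 -0.0089  0.075 ] pred [325.  213.8]
top cap_left [285.3 157.3] 0.57 [0.6058 0.0764 0.12  ] pred [287.9 155.3]
top stand [322.6 190.7] 0.92 [ 0.5432 -0.0051 -0.    ] pred [322.4 191.9]
```

View pics/w3.png

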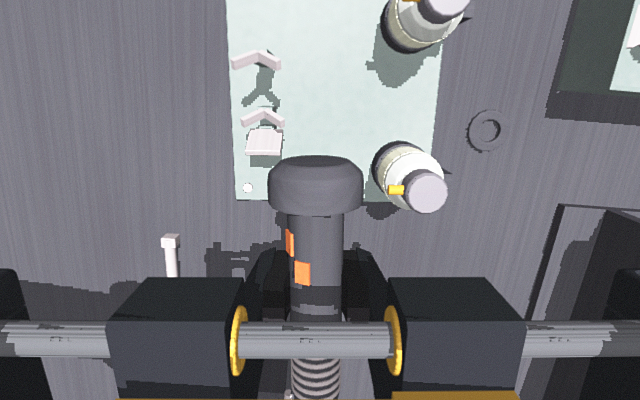

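The wrist view shows both canisters (right cap ~(426,191)), the saddles (~(256,55) and ~(262,115)), the foot stop (~(263,140)) and the base's lower corners (~(236,202) and ~(435,202)). I'll zoom in to get accurate pixels.

```bash
python3 -c "
import cv2
im=cv2.imread('pics/w3.png')[0:215,215:475]
cv2.imwrite('pics/w3c.png',cv2.resize(im,None,fx=3,fy=2.79,interpolation=cv2.INTER_CUBIC)[:600])"
```

```text
(no output)
```

View pics/w3c.png

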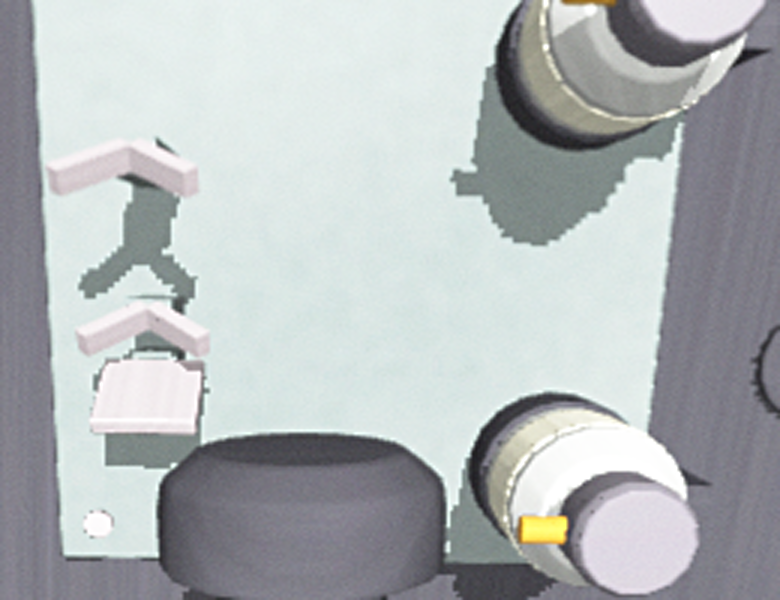

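```bash
python3 - <<'E'
from h import *
m=eyes.camera_model("wrist")
f=lambda u,v:np.array([215+u/3,v/2.79])
pts={"cap":(tri([(m,f(637,538))],.12)[0],(.075,-.07)),"c":(tri([(m,f(64,555))],.01)[0],(-.105,-.11)),
"L1":(tri([(m,f(36,2))],.01)[0],(-.105,None)),"L2":(tri([(m,f(50,300))],.01)[0],(-.105,None)),"R1":(tri([(m,f(682,130))],.01)[0],(.105,None)),"R2":(tri([(m,f(652,420))],.01)[0],(.105,None)),"B":(tri([(m,f(450,561))],.01)[0],(None,-.11))}
def res(x,full=False):
    Ri=R.from_euler("z",x[2]).inv(); o=[]
    for k,(p,q) in pts.items():
        l=Ri.apply(p-[x[0],x[1],0]); o+= [l[i]-q[i] for i in (0,1) if q[i] is not None]
    return np.array(o)
r=least_squares(res,[.54,0,.07]); print(r.x.round(4),(res(r.x)*1000).round(1))
S=r.x; g=lambda P:R.from_euler("z",S[2]).apply(P)+[S[0],S[1],0]
print("rest",g((-.06,0,.075)),"caps",g((.075,.07,.12)),g((.075,-.07,.12)))
a=np.array([0,-.866,-.5]);n=np.array([0,-.5,.866])
for k in (-1,1): print("V apex pred", ((proj(m,g(np.array([-.06,0,.075])-k*.027*a-n*.0156))[0]-[215,0])*[3,2.79]).round())
for t in (-.018,.018): print("stop pred",((proj(m,g(np.array([-.06+t,0,.075])+.045*a))[0]-[215,0])*[3,2.79]).round())
print("TCP",state()[1])
# where is held bolt relative to tool: scene/top/wrist spot
for c in ("wrist","top","scene"): print(c,[(np.round(k["centre"],1),round(k["conf"],2)) for k in silhouettes(c,"bolt_short")[:1]])
E
```

```text
[ 0.5425 -0.0054  0.0508] [-4.9  0.7  1.5 -0.7  0.8  0.9 -0.1  1.9 -0. ]
rest [ 0.48258817 -0.00843483  0.075     ] caps [0.61385658 0.06833498 0.12      ] [ 0.62097092 -0.07148414  0.12      ]
V apex pred [165. 315.]
V apex pred [151. 156.]
stop pred [107. 387.]
stop pred [223. 389.]
TCP [ 0.53010661 -0.079777    0.24973854]
wrist [(array([315. , 239.5]), 0.79)]
top [(array([307. , 198.5]), 0.66)]
scene [(array([303.7, 150. ]), 0.49)]
```

```bash
python3 - <<'E'
from h import *
m=eyes.camera_model("wrist")
f=lambda u,v:np.array([215+u/3,v/2.79])
L=[(f(36,2),-1),(f(50,300),-1),(f(64,555),-1),(f(682,130),1),(f(652,420),1)]
L=[(tri([(m,u)],.01)[0],k) for u,k in L]
B=[tri([(m,f(*u))],.01)[0] for u in ((64,555),(450,561))]
a=np.array([0,-.866,-.5]);n=np.array([0,-.5,.866]);r0=np.array([-.06,0,.075])
q=[(r0+.027*a-n*.0156,f(146,312)),(r0-.027*a-n*.0156,f(126,160))]
st=(r0+.045*a,f(148,390)); cap=((.075,-.07,.12),f(637,538))
def res(x):
    Rw=R.from_euler("z",x[2]); t=np.array([x[0],x[1],0]); o=[]
    for p,k in L: o.append(Rw.inv().apply(p-t)[0]-k*.105-x[3])
    for p in B: o.append(Rw.inv().apply(p-t)[1]+.11+0*x[3])
    for P,u in q+[st]: o.append((proj(m,Rw.apply(P)+t)[0]-u)[0]/1200)
    P,u=cap; o+=list((proj(m,Rw.apply(P)+t)[0]-u)/1200)
    return np.array(o)
r=least_squares(res,[.54,0,.07,0]); print(r.x.round(4),(res(r.x)*1000).round(1))
g=lambda P:R.from_euler("z",r.x[2]).apply(P)+[r.x[0],r.x[1],0]
print("rest",g(r0),"caps",g((.075,.07,.12)),g((.075,-.07,.12)))
# held bolt fit in tool frame from wrist silhouette: params: offset along -z tool(axial), lateral x, pitch about x
s,p,T=state()
reg=silhouettes("wrist","bolt_short")[0]["region"].astype(float); print(reg.sum())
def pose(x): # bolt x axis = -tool z, rotated by pitch about tool x
    Rb=T*R.from_euler("x",x[2])*R.from_matrix(np.c_[[0,0,-1],[0,1,0],[1,0,0]])
    return Rb, p+T.apply([0,-.008,0])+Rb.apply([x[1],0,0])+T.apply([x[0],0,0])
# mask: only rows above fingers region
class _: pass
def cost(x):
    a_=render(m,BOLT,*pose(x)); a_=a_[:260]; b=reg[:260]; return 1-np.minimum(a_,b).sum()/np.maximum(a_,b).sum()
from scipy.optimize import minimize
R0=minimize(cost,[0,.01,0],method="Nelder-Mead",options=dict(initial_simplex=[[0,.01,0],[.003,.01,0],[0,.015,0],[0,.01,.08]])); print(R0.x.round(4),R0.fun)
E
```

```text
[ 0.5366 -0.0057  0.0594  0.0068] [ 0.6 -0.1 -0.4 -0.6  0.5  0.2 -0.4  0.2  0.6 -0.3 -0.5  0.1]
rest [ 0.47668815 -0.00929173  0.075     ] caps [0.60729501 0.06859825 0.12      ] [ 0.61560521 -0.07115489  0.12      ]
12960.0
[-0.0006  0.0086 -0.0739] 0.047943335290663636
```

```bash
cat >> h.py <<'E'
SY=.0594; SP=np.array([.5366,-.0057,0]); RS=R.from_euler("z",SY)
st=lambda P:RS.apply(P)+SP
REST=st([-.06,0,.075]); CAPL=st([.075,.07,.12]); CAPR=st([.075,-.07,.12])
A=RS.apply([0,-np.sqrt(.75),-.5]); N=RS.apply([0,-.5,np.sqrt(.75)])
RREST=RS*R.from_matrix(np.c_[[1,0,0],[0,.5,-np.sqrt(.75)],[0,np.sqrt(.75),.5]])
def resttcp(ax,up): return REST-A*ax+N*up-N*.008   # grasp point ax upslope of rest, up along normal
E
python3 - <<'E'
from h import *
print(delta(resttcp(.0125,.08),RREST)); print(resttcp(.0125,.08))
E
```

```text
[-0.0484, 0.1062, 0.049, 0.5225, 0.0126, -0.0038]
[ 0.47820032 -0.03439219  0.14360383]
```

```bash
python3 -m handwheel '[[-0.048,0,0.049,0.12,0,0],[-0.048,0.02,0.049,0.24,0,0],[-0.048,0.05,0.049,0.36,0.01,-0.004],[-0.048,0.08,0.049,0.48,0.013,-0.004],[-0.048,0.106,0.049,0.5225,0.013,-0.004],[-0.048,0.106,0.049,0.5225,0.013,-0.004],[-0.048,0.106,0.049,0.5225,0.013,-0.004]]'
python3 - <<'E'
from h import *
print(delta(resttcp(.0125,.08),RREST)); print(delta(resttcp(.0125,.01),RREST)); print(state()[0]["qpos"], state()[0]["wrist_force"])
im=eyes.read_camera("scene"); cv2.imwrite("pics/s4.png",cv2.resize(im[100:260,240:440,::-1],None,fx=3.5,fy=3.5,interpolation=2))
E
```

```text
clock: 8.07
tool_pos: [0.4774, -0.0346, 0.1423]
tcp_rot: [-1.046, -0.026, 0.054]
wrist_force: [-0.3, 0.3, -2.6]
grip_width: 0.0208
[0.0008, -0.001, 0.0008, -0.0008, -0.0039, -0.0028]
[0.001, 0.069, 0.0007, -0.0008, -0.0039, -0.0028]
[-0.43459091  0.13302819  2.06165253  0.48074143  1.25458808 -0.71464344] [-0.31118279  0.31859885 -2.60034014]
```

View pics/s4.png

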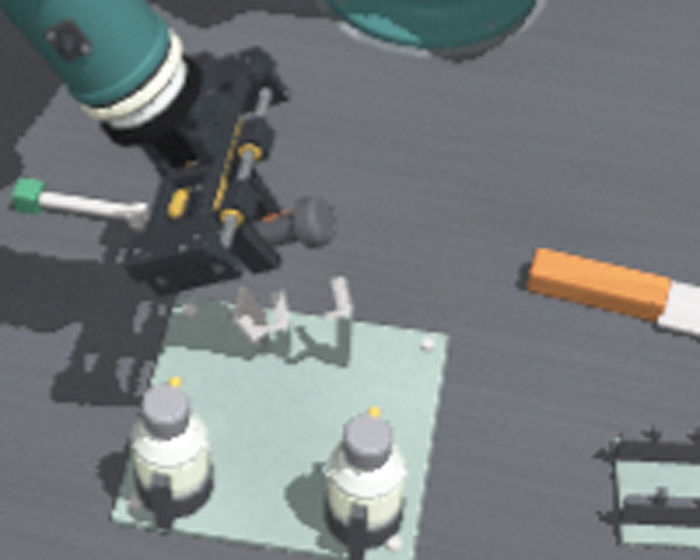

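The bolt is held head up-slope above the rest and the canisters look clear. I'll lower it along the normal.

```bash
python3 -m handwheel '[[0.001,0.025,0.0007,0,-0.004,-0.003],[0.001,0.05,0.0007,0,-0.004,-0.003],[0.001,0.069,0.0007,0,-0.004,-0.003],[0.001,0.069,0.0007,0,-0.004,-0.003],[0.001,0.069,0.0007,0,-0.004,-0.003]]'
python3 - <<'E'
from h import *
s,p,T=state(); print(delta(resttcp(.0125,.0),RREST), T.inv().apply(s["wrist_force"]))
m=eyes.camera_model("wrist"); im=eyes.read_camera("wrist"); cv2.imwrite("pics/w5.png",im[:,:,::-1])
E
```

```text
clock: 8.53
tool_pos: [0.4789, 0.0, 0.0857]
tcp_rot: [-1.052, -0.04, 0.054]
wrist_force: [0.5, -3.3, -12.7]
grip_width: 0.0206
[-0.0028, 0.0127, -0.0007, 0.0057, 0.007, 0.004] [ 0.22391268  9.35056795 -9.20747184]
```

View pics/w5.png

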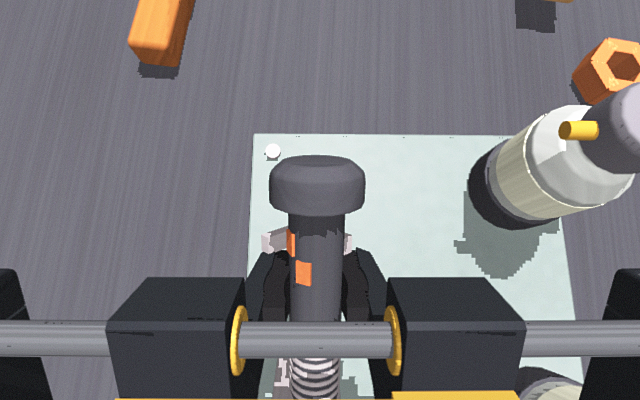

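The picture shows the bolt just above the upper saddle, slightly right of it (shank column ~317 against saddle centre ~308). That agrees with the residual of about −3 mm in x.

```bash
python3 -m handwheel '[[-0.0028,0.004,0,0,0.007,0.004],[-0.0028,0.005,-0.0005,0.005,0.007,0.004],[-0.0028,0.005,-0.0005,0.005,0.007,0.004],[-0.0028,0.005,-0.0005,0.005,0.007,0.004]]'
python3 - <<'E'
from h import *
s,p,T=state(); print(delta(resttcp(.0125,.0),RREST), T.inv().apply(s["wrist_force"]))
E
```

```text
clock: 8.92
tool_pos: [0.4784, 0.0005, 0.0841]
tcp_rot: [-1.049, -0.035, 0.05]
wrist_force: [0.8, -4.3, -2.2]
grip_width: 0.0207
[-0.0024, 0.011, -0.0004, 0.002, 0.0014, 0.0048] [ 0.50225357 -0.27562222 -4.87585578]
```

Light contact about 11 mm high, pushing down-slope. The up-slope finger edges are probably touching the upper saddle, so I'll back off, shift 3 mm down-slope and retry.

```bash
python3 -m handwheel '[[-0.0024,-0.006,0,0.002,0.001,0.005],[-0.0024,-0.006,-0.003,0.002,0.001,0.005],[-0.0024,-0.006,-0.003,0.002,0.001,0.005],[-0.0024,-0.006,-0.003,0.002,0.001,0.005]]'
python3 - <<'E'
from h import *
s,p,T=state(); print(delta(resttcp(.010,.0),RREST), T.inv().apply(s["wrist_force"]))
E
```

```text
clock: 9.25
tool_pos: [0.4765, -0.0049, 0.0885]
tcp_rot: [-1.046, -0.031, 0.054]
wrist_force: [-0.8, 0.9, -3.2]
grip_width: 0.0205
[-0.0, 0.0175, -0.0005, -0.0011, 0.0004, 0.0001] [-0.75222186  3.26232031 -0.83304462]
```

```bash
python3 -m handwheel '[[0,0.004,-0.0005,0,0,0],[0,0.008,-0.0005,0,0,0],[0,0.011,-0.0005,0,0,0],[0,0.013,-0.0005,0,0,0],[0,0.013,-0.0005,0,0,0]]'
python3 - <<'E'
from h import *
s,p,T=state(); print(delta(resttcp(.010,.0),RREST), T.inv().apply(s["wrist_force"]))
E
```

```text
clock: 9.67
tool_pos: [0.4753, 0.0018, 0.0762]
tcp_rot: [-1.045, -0.03, 0.055]
wrist_force: [0.2, -0.2, -2.6]
grip_width: 0.0205
[0.0007, 0.0034, -0.0002, -0.002, -0.0001, -0.0016] [ 0.18433869  2.15925367 -1.51353032]
```

Now passing freely; continue down in small steps.

```bash
python3 -m handwheel '[[0.0007,0.0015,0,-0.002,0,-0.0016],[0.0007,0.0025,0,-0.002,0,-0.0016],[0.0007,0.0025,0,-0.002,0,-0.0016]]'
python3 - <<'E'
from h import *
s,p,T=state(); print(delta(resttcp(.010,.0),RREST), T.inv().apply(s["wrist_force"]))
E
python3 -m handwheel '[[0,0.0015,0,0,0,0],[0,0.0025,0,0,0,0],[0,0.0025,0,0,0,0]]'
python3 - <<'E'
from h import *
s,p,T=state(); print(delta(resttcp(.010,.0),RREST), T.inv().apply(s["wrist_force"]))
E
```

```text
clock: 9.92
tool_pos: [0.476, 0.0024, 0.0751]
tcp_rot: [-1.048, -0.032, 0.055]
wrist_force: [-5.3, -6.0, 6.2]
grip_width: 0.0205
[-0.0, 0.0023, -0.0002, 0.0007, 0.0014, -0.0006] [-5.67199127 -8.21555642 -1.85061153]
clock: 10.17
tool_pos: [0.476, 0.0025, 0.0749]
tcp_rot: [-1.048, -0.033, 0.057]
wrist_force: [-8.6, -9.3, 12.7]
grip_width: 0.0206
[-0.0, 0.002, -0.0001, 0.0014, 0.0032, -0.0015] [ -9.1391368  -15.40906439  -1.23441354]
```

```bash
python3 -m handwheel '[[-0.0015,0,-0.001,0,0,0],[-0.0015,0,-0.002,0,0,0],[-0.0015,0,-0.002,0,0,0]]'
python3 - <<'E'
from h import *
s,p,T=state(); print(delta(resttcp(.010,.0),RREST), T.inv().apply(s["wrist_force"]))
E
```

```text
clock: 10.42
tool_pos: [0.4747, 0.0006, 0.0738]
tcp_rot: [-1.048, -0.033, 0.056]
wrist_force: [0.2, 0.6, -3.2]
grip_width: 0.0209
[0.0014, 0.0019, 0.002, 0.0015, 0.0031, -0.001] [ 0.26133679  3.02919268 -1.08590941]
```

```bash
python3 -m handwheel '[[0,0.001,-0.001,0,0,0],[0,0.001,-0.002,0,0,0],[0,0.001,-0.002,0,0,0]]'
python3 - <<'E'
from h import *
s,p,T=state(); print(delta(resttcp(.010,.0),RREST), T.inv().apply(s["wrist_force"]))
E
python3 -m handwheel '[[0,0.001,-0.001,0,0,0],[0,0.001,-0.002,0,0,0],[0,0.001,-0.002,0,0,0]]'
python3 - <<'E'
from h import *
s,p,T=state(); print(delta(resttcp(.010,.0),RREST), T.inv().apply(s["wrist_force"]))
E
```

```text
clock: 10.67
tool_pos: [0.4747, 0.0008, 0.0731]
tcp_rot: [-1.044, -0.033, 0.057]
wrist_force: [-2.5, 2.5, 7.5]
grip_width: 0.0206
[0.0014, 0.0012, 0.0022, -0.0026, 0.0031, -0.0019] [-2.39018969 -5.19288164  6.04919061]
clock: 10.92
tool_pos: [0.4748, 0.0009, 0.073]
tcp_rot: [-1.04, -0.033, 0.059]
wrist_force: [-4.9, 1.4, 11.0]
grip_width: 0.0205
[0.0013, 0.0011, 0.0022, -0.0069, 0.0038, -0.0029] [-4.82133974 -8.63252158  7.06356457]
```

Now it touches both the saddles (about 10 N normal) and the foot stop (about 8 N up-slope), so I'll release it.

```bash
python3 -m handwheel '[[0,0,0.0005,0,0,0],[0,0,0.0005,0,0,0],[0,0,0.0005,0,0,0],[0,0,0.0005,0,0,0]]' 0.05
python3 -m handwheel '[[0,-0.02,0,0,0,0],[0,-0.06,0,0,0,0],[0,-0.1,0,0,0,0],[0,-0.14,0,0,0,0],[0,-0.16,0,0,0,0],[0,-0.16,0,0,0,0]]'
python3 - <<'E'
from h import *
s,p,T=state(); m=eyes.camera_model("wrist"); im=eyes.read_camera("wrist"); cv2.imwrite("pics/w6.png",im[:,:,::-1])
d=silhouettes("wrist","bolt_short"); print([(np.round(k["centre"]),k["conf"]) for k in d])
def pose(x): 
    ax=RS.apply([np.sin(x[3]),-np.cos(x[3])*np.cos(x[2]),-np.sin(x[2])]); nn=np.cross(ax,[0,0,1]); nn/=np.linalg.norm(nn)
    return R.from_matrix(np.c_[ax,nn,np.cross(ax,nn)]), REST+RS.apply([x[0],0,0])+A*x[1]
x,f=fit([(m,d[0]["region"].astype(float))],BOLT,pose,[0,0,np.pi/6,0],[.003,.003,.1,.1]); print(x.round(4),f)
Rc=RS*R.from_matrix(np.c_[[1,0,0],[0,0,-1],[0,1,0]])
for n,c in (("L",CAPL),("R",CAPR)): print(n,c,delta(c+[0,0,.06],Rc))
E
```

```text
clock: 11.25
tool_pos: [0.4749, 0.0014, 0.073]
tcp_rot: [-1.04, -0.033, 0.058]
wrist_force: [-0.2, -0.3, 0.5]
grip_width: 0.0454
clock: 11.75
tool_pos: [0.4833, -0.0825, 0.2156]
tcp_rot: [-1.045, -0.039, 0.052]
wrist_force: [1.1, -0.2, 0.4]
grip_width: 0.05
[(array([311., 179.]), 0.69)]
[-2.100e-03  7.000e-04  5.638e-01  4.000e-04] 0.0436464633322281
L [0.60731217 0.06862892 0.12      ] [0.136, 0.0976, 0.1052, -0.5297, 0.0037, -0.0006]
R [ 0.61562328 -0.07112416  0.12      ] [0.1355, 0.0269, -0.0156, -0.5297, 0.0037, -0.0006]
```

View pics/w6.png

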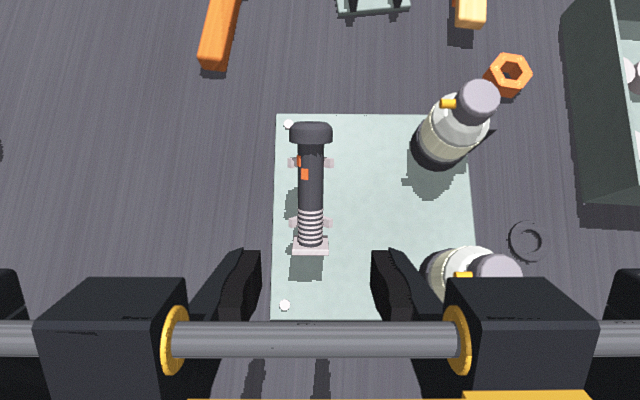

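The bolt rests in the saddles (head ~(311,131)) with its tip on the foot stop (~(310,248)). Now I'll feel the right cap with the fingers closed.

```bash
python3 -m handwheel '[[0.03,0,0,-0.12,0,0],[0.06,0,0,-0.24,0,0],[0.09,0,-0.005,-0.36,0,0],[0.12,0.01,-0.01,-0.48,0,0],[0.1345,0.025,-0.0156,-0.53,0.004,0],[0.1345,0.027,-0.0156,-0.53,0.004,0],[0.1345,0.027,-0.0156,-0.53,0.004,0]]' 0
python3 - <<'E'
from h import *
Rc=RS*R.from_matrix(np.c_[[1,0,0],[0,0,-1],[0,1,0]])
print(delta(CAPR+[-.001,0,.011+.006],Rc),state()[0]["wrist_force"])
E
```

```text
clock: 12.43
tool_pos: [0.612, -0.0684, 0.1755]
tcp_rot: [-1.568, -0.043, 0.057]
wrist_force: [-0.4, 0.4, -0.1]
grip_width: 0.0058
[0.0028, 0.0385, -0.003, -0.0025, 0.004, -0.0088] [-0.44625487  0.41992459 -0.13995417]
```

```bash
python3 -m handwheel '[[0.003,0.015,-0.003,-0.0025,0.004,-0.009],[0.003,0.03,-0.003,-0.0025,0.004,-0.009],[0.003,0.0385,-0.003,-0.0025,0.004,-0.009],[0.003,0.0385,-0.003,-0.0025,0.004,-0.009]]'
python3 -m handwheel '[[0,0.002,0,0,0,0],[0,0.002,0,0,0,0]]'
python3 -m handwheel '[[0,0.002,0,0,0,0],[0,0.002,0,0,0,0]]'
```

```text
clock: 12.77
tool_pos: [0.6114, -0.0716, 0.1337]
tcp_rot: [-1.568, -0.041, 0.051]
wrist_force: [-0.5, 0.5, -0.7]
grip_width: 0.0003
clock: 12.93
tool_pos: [0.6108, -0.0723, 0.1318]
tcp_rot: [-1.568, -0.039, 0.05]
wrist_force: [-0.1, -0.4, 0.3]
grip_width: 0.0005
clock: 13.1
tool_pos: [0.6113, -0.0725, 0.1309]
tcp_rot: [-1.568, -0.04, 0.049]
wrist_force: [-0.9, -0.1, 3.4]
grip_width: 0.0001
```

```bash
for i in 1 2; do python3 -m handwheel '[[0.001,0.001,0,0,0,0],[0.001,0.001,0,0,0,0]]' | sed -n '2p;4p'; done
```

```text
tool_pos: [0.6125, -0.0727, 0.1307]
wrist_force: [-1.3, -0.6, 3.0]
tool_pos: [0.6136, -0.0727, 0.1301]
wrist_force: [-1.9, 0.3, 3.3]
```

```bash
for i in 1 2; do python3 -m handwheel '[[0,0.0015,0,0,0,0],[0,0.0015,0,0,0,0]]' | sed -n '2p;4p'; done
```

```text
tool_pos: [0.6137, -0.0726, 0.1286]
wrist_force: [-2.7, -0.4, 4.4]
tool_pos: [0.6137, -0.0727, 0.1271]
wrist_force: [-2.0, 0.0, 4.4]
```

It gives: about 4 mm at 4.4 N, so the right cap is the working one. Pressing it to the stop.

```bash
python3 -m handwheel '[[0,0.002,0,0,0,0],[0,0.004,0,0,0,0],[0,0.0055,0,0,0,0],[0,0.0055,0,0,0,0]]' | sed -n '2p;4p'; for i in 1 2; do python3 -m handwheel '[[0,0.0012,0,0,0,0],[0,0.0012,0,0,0,0]]' | sed -n '2p;4p'; done
```

```text
tool_pos: [0.6138, -0.0727, 0.1221]
wrist_force: [-3.0, 0.7, 8.7]
tool_pos: [0.6138, -0.0727, 0.1216]
wrist_force: [-4.2, 0.1, 8.3]
tool_pos: [0.6138, -0.0727, 0.1214]
wrist_force: [-5.4, -0.2, 9.1]
```

```bash
for i in 1 2; do python3 -m handwheel '[[0,0.0015,0,0,0,0],[0,0.002,0,0,0,0]]' | sed -n '2p;4p'; done
```

```text
tool_pos: [0.6139, -0.0727, 0.1213]
wrist_force: [-8.1, 0.1, 16.1]
tool_pos: [0.6139, -0.0727, 0.1213]
wrist_force: [-8.1, 0.6, 16.9]
```

Hard stop: the force jumps to 17 N with no more travel, at about 10 mm. I'll lift straight off so it springs back, then go over the bolt head.

```bash
python3 -m handwheel '[[0,-0.005,0,0,0,0],[0,-0.015,0,0,0,0],[0,-0.04,0,0,0,0],[0,-0.08,0,0,0,0],[0,-0.1,0,0,0,0],[0,-0.1,0,0,0,0]]' 0
python3 - <<'E'
from h import *
Rc=RS*R.from_matrix(np.c_[[1,0,0],[0,0,-1],[0,1,0]])
h=REST+RS.apply([-.002,0,0])-A*.053
print(h,delta(h+[0,0,.1],Rc),delta(h+[0,0,-.006],Rc))
im=eyes.read_camera("top");mt=eyes.camera_model("top");i2=eyes.read_camera("scene");ms=eyes.camera_model("scene")
a=spot_point("top","pocket")[:1];b=spot_point("scene","pocket")[:1];print(a,b)
if a: print(tri([(mt,a[0]["centre"])],0)[0])
if b: print(tri([(ms,b[0]["centre"])],0)[0])
o=np.hstack([cv2.resize(im[170:250,430:510],(480,480),interpolation=2),cv2.resize(i2[150:210,170:230],(300,480),interpolation=2)])
cv2.imwrite("pics/p7.png",o[:,:,::-1])
E
```

```text
clock: 15.27
tool_pos: [0.6182, -0.0733, 0.2278]
tcp_rot: [-1.571, -0.05, 0.04]
wrist_force: [0.4, 0.2, 0.9]
grip_width: 0.0004
[0.47198453 0.03643776 0.1015    ] [-0.1399, 0.0253, 0.118, 0.0009, -0.002, 0.0066] [-0.1406, 0.1313, 0.1181, 0.0009, -0.002, 0.0066]
[{'centre': [467.6, 210.3], 'conf': 0.76}] [{'centre': [202.8, 179.3], 'conf': 0.77}]
[ 4.84410902e-01 -3.61949903e-01  1.02817908e-27]
[ 4.78394333e-01 -3.72708434e-01  5.14822500e-24]
```

View pics/p7.png

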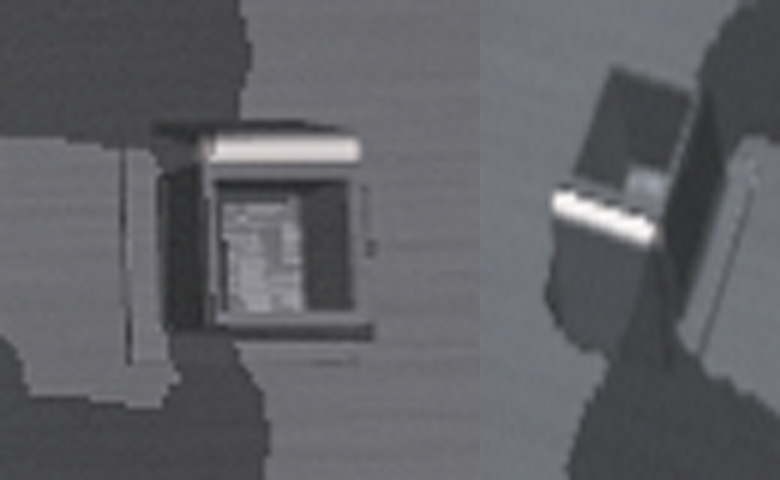

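The crops show the pocket with its rim opening centred near top (477.4,211.0) and scene (200,168). It is nearly aligned with the world axes and its flap is on +x. Now the head grasp.

```bash
python3 - <<'E'
from h import *
mt=eyes.camera_model("top");ms=eyes.camera_model("scene")
print(tri([(mt,(477.4,211.))],.06)[0],tri([(ms,(200,167.8))],.06)[0],tri([(mt,(477.4,211.)),(ms,(200,167.8))]))
E
python3 -m handwheel '[[-0.03,0,0.025,0,0,0],[-0.06,0,0.05,0,0,0],[-0.09,0,0.075,0,0,0],[-0.12,0,0.1,0,0,0],[-0.14,0.025,0.118,0,0,0.006],[-0.14,0.05,0.118,0.001,-0.002,0.006],[-0.14,0.08,0.118,0.001,-0.002,0.006],[-0.14,0.1,0.118,0.001,-0.002,0.006],[-0.14,0.1,0.118,0.001,-0.002,0.006]]' 0.06
python3 - <<'E'
from h import *
Rc=RS*R.from_matrix(np.c_[[1,0,0],[0,0,-1],[0,1,0]])
h=REST+RS.apply([-.002,0,0])-A*.053
print(delta(h+[0,0,-.006],Rc))
m=eyes.camera_model("wrist"); im=eyes.read_camera("wrist"); d=silhouettes("wrist","bolt_short")
print([k["conf"] for k in d])
def pose(x):
    ax=RS.apply([0,-np.cos(x[2]),-np.sin(x[2])]); nn=np.cross(ax,[0,0,1]); nn/=np.linalg.norm(nn)
    return R.from_matrix(np.c_[ax,nn,np.cross(ax,nn)]), REST+RS.apply([x[0],0,0])+A*x[1]
if d: print(fit([(m,d[0]["region"].astype(float))],BOLT,pose,[0,0,np.pi/6],[.003,.003,.1]))
E
```

```text
[ 0.47816656 -0.36410365  0.06      ] [ 0.48424424 -0.3642899   0.06      ] (array([ 0.47882064, -0.36741463,  0.05260641]), np.float64(0.3295743237454758))
clock: 16.22
tool_pos: [0.4617, 0.0374, 0.1148]
tcp_rot: [-1.568, -0.029, 0.065]
wrist_force: [-1.2, -0.2, -0.0]
grip_width: 0.0585
[0.0107, 0.0191, -0.0017, -0.0033, 0.0005, -0.0225]
[0.87, 0.57]
(array([-0.00211569,  0.00440173,  0.53179953]), np.float64(0.2458565646187707))
```

```bash
python3 -m handwheel '[[0.0107,0.003,-0.0017,-0.003,0,-0.022],[0.0107,0.01,-0.0017,-0.003,0,-0.022],[0.0107,0.019,-0.0017,-0.003,0,-0.022],[0.0107,0.019,-0.0017,-0.003,0,-0.022],[0.0107,0.019,-0.0017,-0.003,0,-0.022]]'
python3 - <<'E'
from h import *
Rc=RS*R.from_matrix(np.c_[[1,0,0],[0,0,-1],[0,1,0]])
h=REST+RS.apply([-.002,0,0])-A*.053
print(delta(h+[0,0,-.006],Rc),state()[0]["qpos"])
E
```

```text
clock: 16.73
tool_pos: [0.4737, 0.0362, 0.0988]
tcp_rot: [-1.57, -0.048, 0.045]
wrist_force: [0.3, -0.7, 0.5]
grip_width: 0.0602
[-0.0017, 0.0033, 0.0003, -0.0002, -0.0001, 0.0015] [ 2.36828727e-02  3.46437738e-02  2.16762500e+00  3.71925943e-04
  9.37883033e-01 -3.58237860e-02]
```

```bash
python3 -m handwheel '[[-0.0017,0.0025,0,0,0,0],[-0.0017,0.003,0,0,0,0],[-0.0017,0.003,0,0,0,0],[-0.0017,0.003,0,0,0,0],[-0.0017,0.003,0,0,0,0],[-0.0017,0.003,0,0,0,0],[-0.0017,0.003,0,0,0,0]]' 0.01
python3 -m handwheel '[[0,-0.015,0.008,0,0,0],[0,-0.04,0.015,0,0,0],[0,-0.07,0.015,0,0,0],[0,-0.1,0.015,0,0,0],[0,-0.12,0.015,0,0,0],[0,-0.12,0.015,0,0,0]]'
python3 - <<'E'
from h import *
s,p,T=state(); m=eyes.camera_model("wrist"); im=eyes.read_camera("wrist"); cv2.imwrite("pics/w8.png",im[:,:,::-1])
i2=eyes.read_camera("scene"); cv2.imwrite("pics/s8.png",i2[:,:,::-1])
cv2.imwrite("pics/c8.png",np.vstack([im[:,:,::-1][150:400,120:520],cv2.resize(i2[80:240,240:440,::-1],(400,320),interpolation=2)]))
E
```

```text
clock: 17.32
tool_pos: [0.4724, 0.0361, 0.0961]
tcp_rot: [-1.57, -0.048, 0.045]
wrist_force: [1.2, 0.2, -1.0]
grip_width: 0.034
clock: 17.82
tool_pos: [0.4739, 0.0513, 0.2208]
tcp_rot: [-1.57, -0.055, 0.039]
wrist_force: [0.9, 0.3, -2.2]
grip_width: 0.0342
```

View pics/c8.png

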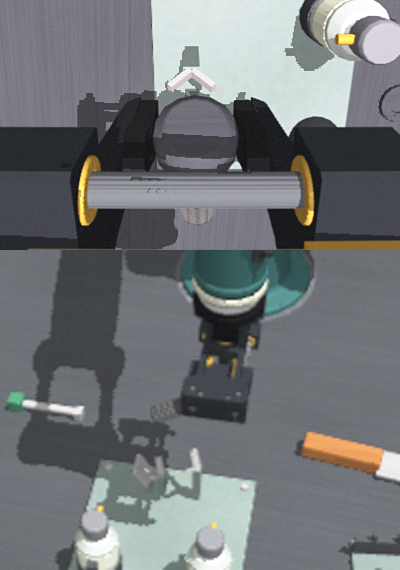

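The bolt is lifted and held by the head, with the threaded tip pointing towards −y: wrist tip end ~(317,372), scene tip ~(320,122). I'll estimate its actual pitch.

```bash
python3 - <<'E'
from h import *
s,p,T=state(); print(p,s["clock"]); m=eyes.camera_model("wrist"); ms=eyes.camera_model("scene")
h=p+T.apply([0,-.008+.002,0])
def pose(x):
    ax=RS.apply([0,-np.cos(x[0]),-np.sin(x[0])]); nn=np.cross(ax,[0,0,1]); nn/=np.linalg.norm(nn)
    return R.from_matrix(np.c_[ax,nn,np.cross(ax,nn)]), h+ax*.053
for deg in (20,30,40,50,60):
    Rb,o=pose([np.radians(deg)])
    e=np.array([[.045,0,0],[.045,0,.011],[.045,0,-.011],[0.02,0,0],[-.061,0,0]])
    print(deg,proj(m,Rb.apply(e)+o).round()[:3].tolist(),"scene tip",proj(ms,Rb.apply(e)+o).round()[[0,3]].tolist())
for c,mm in (("wrist",m),("scene",ms)):
    d=silhouettes(c,"bolt_short")
    for k in d[:1]:
        ys,xs=np.nonzero(k["region"]); print(c,k["conf"],xs.min(),xs.max(),ys.min(),ys.max(),k["centre"])
E
```

```text
[0.47103309 0.05110258 0.21580613] 17.9167
20 [[316.0, 397.0], [316.0, 378.0], [316.0, 417.0]] scene tip [[313.0, 155.0], [323.0, 154.0]]
30 [[316.0, 367.0], [316.0, 349.0], [316.0, 386.0]] scene tip [[316.0, 159.0], [325.0, 157.0]]
40 [[316.0, 339.0], [316.0, 321.0], [316.0, 357.0]] scene tip [[320.0, 164.0], [328.0, 160.0]]
50 [[316.0, 312.0], [316.0, 295.0], [316.0, 329.0]] scene tip [[325.0, 167.0], [331.0, 163.0]]
60 [[316.0, 285.0], [316.0, 269.0], [316.0, 302.0]] scene tip [[331.0, 171.0], [336.0, 166.0]]
wrist 0.88 273 358 245 373 [318.1, 289.4]
scene 0.54 314 330 154 166 [322.2, 157.8]
```

```bash
python3 -m handwheel '[[0,-0.01,-0.01,0.11,0,0],[0,-0.02,-0.03,0.22,0,0],[0,-0.03,-0.05,0.33,0,0],[0,-0.04,-0.07,0.44,0,0],[0,-0.05,-0.09,0.55,0,0],[0,-0.05,-0.11,0.66,0,0],[0,-0.05,-0.13,0.77,0,0],[0,-0.05,-0.14,0.88,0,0],[0,-0.05,-0.15,1.0,0,0],[0,-0.05,-0.15,1.01,0,0]]'
cat >> h.py <<'E'
Rc=RS*R.from_matrix(np.c_[[1,0,0],[0,0,-1],[0,1,0]])
PK=np.array([.480,-.364,0])
def pktcp(z,az,tilt=58):
    Rw=R.from_euler("z",az-90-np.degrees(SY),degrees=True)*Rc*R.from_euler("x",tilt,degrees=True)
    return PK+[0,0,z]+Rw.apply([0,.006,0]),Rw
E
python3 - <<'E'
from h import *
s,p,T=state(); print(s["qpos"])
for az in (20,50): print(az,delta(*pktcp(.22,az)),pktcp(.22,az)[0])
E
```

```text
clock: 18.85
tool_pos: [0.477, -0.1013, 0.2569]
tcp_rot: [-0.552, -0.003, 0.056]
wrist_force: [-0.3, -0.6, -4.9]
grip_width: 0.0337
[-0.69691174  0.29916856  1.85190973  0.68326776  1.77456696 -0.8877433 ]
20 [-0.0058, -0.2012, -0.171, 0.002, 0.6634, -1.0895] [ 0.48478143 -0.3622597   0.21682048]
50 [-0.0072, -0.1993, -0.1698, -0.0018, 0.3865, -0.6452] [ 0.48327069 -0.36010214  0.21682048]
```

```bash
python3 -m handwheel '[[-0.001,-0.025,-0.021,0,0.048,-0.08],[-0.002,-0.05,-0.042,0,0.096,-0.16],[-0.003,-0.075,-0.063,0,0.144,-0.24],[-0.003,-0.1,-0.085,0,0.192,-0.32],[-0.004,-0.125,-0.106,0,0.24,-0.4],[-0.005,-0.15,-0.127,0,0.288,-0.48],[-0.006,-0.175,-0.15,0,0.336,-0.56],[-0.007,-0.199,-0.17,0,0.3865,-0.645],[-0.007,-0.199,-0.17,0,0.3865,-0.645],[-0.007,-0.199,-0.17,0,0.3865,-0.645]]'
python3 - <<'E'
from h import *
s,p,T=state(); print(s["qpos"])
for az in (20,50): print(az,delta(*pktcp(.20,az)),pktcp(.20,az)[0])
im=eyes.read_camera("scene"); i2=eyes.read_camera("top"); iw=eyes.read_camera("wrist")
cv2.imwrite("pics/c9.png",np.hstack([cv2.resize(im[60:260,100:340,::-1],(480,400)),cv2.resize(i2[120:320,400:560,::-1],(320,400))]))
E
```

```text
clock: 19.68
tool_pos: [0.4824, -0.3597, 0.2151]
tcp_rot: [-0.534, 0.198, -0.68]
wrist_force: [-0.9, 0.4, -3.6]
grip_width: 0.0338
[-1.12318844  0.38683464  1.81782586  0.88308178  1.53961359 -0.742785  ]
20 [0.0035, 0.0093, -0.0157, 0.0006, 0.2743, -0.445] [ 0.48478143 -0.3622597   0.19682048]
50 [0.001, 0.0099, -0.0154, -0.0003, -0.0032, -0.001] [ 0.48327069 -0.36010214  0.19682048]
```

View pics/c9.png

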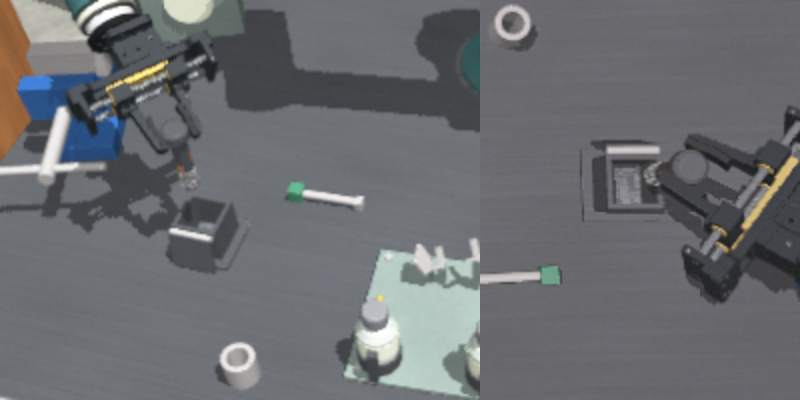

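The bolt hangs near-vertical just above the pocket (scene crop tip ~(188,185)). The gripper is near the vise side, so I'll yaw to azimuth 20° to clear it, then measure the tilt.

```bash
python3 -m handwheel '[[0.003,0,0,0,0.06,-0.1],[0.003,0,0,0,0.12,-0.2],[0.0035,0,0,0,0.18,-0.3],[0.0035,0,0,0,0.24,-0.4],[0.0035,0,-0.002,0,0.2743,-0.445],[0.0035,0,-0.002,0,0.2743,-0.445],[0.0035,0,-0.002,0,0.2743,-0.445]]'
cat > meas.py <<'E'
from h import *
s,p,T=state(); print(p,s["qpos"].round(2) if hasattr(s["qpos"],"round") else s["qpos"],s["wrist_force"])
g=p+T.apply([0,-.006,0])
V=[]
for c in ("scene","top"):
    im=eyes.read_camera(c); cv2.imwrite(f"pics/m_{c}_{s['clock']:.2f}.png",im[:,:,::-1]); d=silhouettes(c,"bolt_short")
    print(c,[(round(k["conf"],2),int(k["region"].sum()),np.round(k["centre"]).tolist()) for k in d[:2]])
    k=spot_point(c,"bolt_short")[:1]; print(k)
    if d: V.append((eyes.camera_model(c),d[0]["region"].astype(float)))
def pose(x): # tilt of axis: bolt x down plus (x0,x1) horizontal
    ax=np.array([x[0],x[1],-1.]); ax/=np.linalg.norm(ax); nn=np.cross(ax,[1,0,0]); nn/=np.linalg.norm(nn)
    return R.from_matrix(np.c_[ax,nn,np.cross(ax,nn)]), g+np.array([x[2],x[3],0])+ax*.053
for v in [[w] for w in V]+[V]:
    x,f=fit(v,BOLT,pose,[0,0,0,0],[.1,.1,.003,.003]); print(x.round(3),round(f,3))
print("approach",T.apply([0,1,0]).round(3),"toolz",T.apply([0,0,1]).round(3),"headc",g.round(4),"tip",(g-T.apply([0,0,.098])).round(4))
print(delta(*pktcp(.2,20)))
E
python3 meas.py
```

```text
clock: 20.42
tool_pos: [0.4859, -0.3593, 0.2146]
tcp_rot: [-0.487, 0.337, -1.182]
wrist_force: [-0.2, 0.5, -2.5]
grip_width: 0.0341
[ 0.48586487 -0.35929952  0.21456934] [-1.16  0.15  2.12  1.16  1.18 -0.61] [-0.19555479  0.53763575 -2.53221296]
scene [(0.82, 370, [190.0, 133.0]), (0.53, 4729, [319.0, 217.0])]
[{'centre': [191.7, 139.2], 'conf': 0.85}]
top [(0.87, 276, [507.0, 197.0])]
[{'centre': [496.5, 205.4], 'conf': 0.59}]
[-0.064 -0.04   0.004  0.002] 0.102
[-0.007 -0.065  0.002  0.002] 0.388
[-0.046 -0.045  0.004  0.002] 0.261
approach [ 0.795  0.295 -0.529] toolz [0.496 0.185 0.848] headc [ 0.4811 -0.3611  0.2177] tip [ 0.4325 -0.3792  0.1346]
[-0.0001, 0.0082, -0.0157, -0.0009, 0.0033, -0.0031]
```

```bash
python3 - <<'E'
from h import *
print(delta(*pktcp(.2,20,62)));print(delta(*pktcp(.112,20,62)))
E
```

```text
[-0.0001, 0.0082, -0.0152, 0.069, 0.0032, -0.0032]
[-0.0002, 0.0548, -0.0899, 0.069, 0.0032, -0.0032]
```

```bash
python3 -m handwheel '[[0,0.008,-0.015,0.069,0.003,-0.003],[0,0.008,-0.015,0.069,0.003,-0.003],[0,0.02,-0.034,0.069,0.003,-0.003],[0,0.03,-0.05,0.069,0.003,-0.003],[0,0.035,-0.058,0.069,0.003,-0.003],[0,0.035,-0.058,0.069,0.003,-0.003]]'
sed -i 's/pktcp(.2,20)/pktcp(.112,20,62)/' meas.py; python3 meas.py
```

```text
clock: 21.22
tool_pos: [0.4846, -0.3613, 0.1443]
tcp_rot: [-0.424, 0.303, -1.194]
wrist_force: [-0.2, 0.1, -2.9]
grip_width: 0.0343
[ 0.48455995 -0.36126646  0.14431632] [-1.19  0.3   2.16  1.27  1.18 -0.82] [-0.17724946  0.10388318 -2.93484444]
scene [(0.65, 318, [198.0, 151.0]), (0.52, 4737, [322.0, 221.0])]
[{'centre': [199.0, 159.3], 'conf': 0.79}]
top [(0.48, 255, [493.0, 202.0])]
[{'centre': [198.3, 151.5], 'conf': 0.5}]
[-0.073 -0.051  0.007  0.004] 0.107
[ 0.047 -0.039  0.004  0.003] 0.334
[ 0.005 -0.017  0.004  0.003] 0.255
approach [ 0.828  0.304 -0.471] toolz [0.444 0.157 0.882] headc [ 0.4796 -0.3631  0.1471] tip [ 0.4361 -0.3785  0.0607]
[-0.0011, 0.0181, -0.0345, -0.0003, 0.0022, 0.0008]
```

```bash
python3 -m handwheel '[[0,0.006,-0.011,0,0,0],[0,0.012,-0.022,0,0,0],[0,0.0165,-0.031,0,0,0],[0,0.0165,-0.031,0,0,0],[0,0.0165,-0.031,0,0,0]]'
python3 - <<'E'
from h import *
s,p,T=state();print((p+T.apply([0,-.006,0])).round(4),delta(*pktcp(.104,20,62)))
E
```

```text
clock: 21.93
tool_pos: [0.4856, -0.3629, 0.1129]
tcp_rot: [-0.426, 0.297, -1.196]
wrist_force: [0.7, 0.1, -3.0]
grip_width: 0.0343
[ 0.4806 -0.3647  0.1157] [-0.0008, 0.0052, -0.0105, -0.0007, 0.0012, 0.0003]
```

```bash
for i in 1 2 3; do python3 -m handwheel '[[0,0.0014,-0.0026,0,0,0],[0,0.0014,-0.0026,0,0,0]]' | sed -n '2p;4p'; done
```

```text
tool_pos: [0.4856, -0.3631, 0.1102]
wrist_force: [-0.6, 0.2, -3.0]
tool_pos: [0.4857, -0.3632, 0.1072]
wrist_force: [-0.0, -0.3, -3.9]
tool_pos: [0.4856, -0.3631, 0.1039]
wrist_force: [-0.3, 1.0, -3.0]
```

```bash
for i in 1 2 3 4; do python3 -m handwheel '[[0,0.0007,-0.0013,0,0,0],[0,0.0007,-0.0013,0,0,0]]' | sed -n '2p;4p'; done
```

```text
tool_pos: [0.4855, -0.363, 0.1021]
wrist_force: [-0.1, 0.1, -2.5]
tool_pos: [0.4858, -0.3631, 0.1012]
wrist_force: [-0.0, -0.6, -0.4]
tool_pos: [0.4864, -0.3632, 0.1011]
wrist_force: [-0.7, 0.9, 4.6]
tool_pos: [0.487, -0.3632, 0.101]
wrist_force: [-1.0, 2.6, 5.4]
```

Floor contact came at a head-centre height of about 104 mm, as expected. I'll check the bolt's uprightness numerically before releasing.

```bash
cat > up.py <<'E'
from h import *
from scipy.optimize import minimize
im=eyes.read_camera("scene"); m=eyes.camera_model("scene"); d=silhouettes("scene","bolt_short"); reg=d[0]["region"].astype(float)
ys,xs=np.nonzero(reg); print([(round(k["conf"],2),np.round(k["centre"])) for k in d],xs.min(),xs.max(),ys.min(),ys.max())
# pocket rim occluder: front/hidden part below rim plane: clip bolt shank at z>=.06
UP=[cyl(.0-.045,.0-.009,.011),cyl(-.061,-.045,.018)]
def pose(x):
    ax=np.array([x[0],x[1],-1.]); ax/=np.linalg.norm(ax); nn=np.cross(ax,[1,0,0]); nn/=np.linalg.norm(nn)
    return R.from_matrix(np.c_[ax,nn,np.cross(ax,nn)]), np.array([x[2],x[3],.104])+ax*.053
for parts,n in ((UP,"clipped"),(BOLT,"full")):
    x,f=fit([(m,reg)],parts,pose,[0,0,.48,-.364],[.08,.08,.004,.004]); print(n,x.round(3),round(f,3))
    x,f=fit([(m,reg)],parts,lambda q:pose([0,0,*q]),[.48,-.364],[.004,.004]); print(n,"upright",x.round(4),round(f,3))
E
python3 up.py
```

```text
[(0.64, array([202., 161.])), (0.17, array([445., 239.]))] 191 205 153 174
clipped [ 0.181  0.171  0.49  -0.36 ] 0.19
clipped upright [ 0.492  -0.3582] 0.215
full [-0.36  -0.265  0.492 -0.358] 0.184
full upright [ 0.4809 -0.3654] 0.406
```

```bash
python3 -m handwheel '[[0,0,0,0,0,0],[0,0,0,0,0,0],[0,0,0,0,0,0],[0,0,0,0,0,0],[0,0,0,0,0,0],[0,0,0,0,0,0]]' 0.042
python3 -m handwheel '[[0,0,0,0,0,0],[0,0,0,0,0,0],[0,0,0,0,0,0],[0,0,0,0,0,0],[0,0,0,0,0,0]]' 0.06; python3 up.py
```

```text
clock: 23.7
tool_pos: [0.4869, -0.3632, 0.1008]
tcp_rot: [-0.422, 0.291, -1.196]
wrist_force: [-0.2, -0.2, 0.5]
grip_width: 0.0419
clock: 24.12
tool_pos: [0.4869, -0.3632, 0.1008]
tcp_rot: [-0.422, 0.292, -1.196]
wrist_force: [-0.4, 0.2, -0.7]
grip_width: 0.0599
[(0.71, array([201., 159.])), (0.71, array([294., 271.]))] 190 205 152 175
clipped [ 0.022 -0.022  0.49  -0.361] 0.167
clipped upright [ 0.4917 -0.3597] 0.165
full [-0.301 -0.243  0.49  -0.36 ] 0.097
full upright [ 0.4877 -0.3627] 0.306
```

```bash
python3 -m handwheel '[[0,-0.01,0,0,0,0],[0,-0.025,0,0,0,0],[0,-0.045,0,0,0,0],[0,-0.07,0,0,0,0],[0,-0.1,0,0,0,0],[0,-0.12,0,0,0,0],[0,-0.12,0,0,0,0]]' 
python3 up.py; python3 - <<'E'
from h import *
im=eyes.read_camera("wrist"); m=eyes.camera_model("wrist"); cv2.imwrite("pics/w_end.png",im[:,:,::-1])
d=silhouettes("wrist","bolt_short"); print([(round(k["conf"],2),np.round(k["centre"])) for k in d])
if d:
    reg=d[0]["region"].astype(float); ys,xs=np.nonzero(reg); print(xs.min(),xs.max(),ys.min(),ys.max())
    def pose(x):
        ax=np.array([x[0],x[1],-1.]); ax/=np.linalg.norm(ax); nn=np.cross(ax,[1,0,0]); nn/=np.linalg.norm(nn)
        return R.from_matrix(np.c_[ax,nn,np.cross(ax,nn)]), np.array([x[2],x[3],.104])+ax*.053
    for parts in ([cyl(-.045,-.009,.011),BOLT[1]],BOLT):
        print(fit([(m,reg)],parts,pose,[0,0,.48,-.364],[.08,.08,.004,.004]),fit([(m,reg)],parts,lambda q:pose([0,0,*q]),[.48,-.364],[.004,.004]))
E
```

```text
clock: 24.8
tool_pos: [0.385, -0.4026, 0.1586]
tcp_rot: [-0.425, 0.289, -1.2]
wrist_force: [0.4, -0.2, -0.3]
grip_width: 0.0598
[(0.55, array([199., 159.]))] 190 205 152 174
clipped [-0.076 -0.065  0.492 -0.359] 0.159
clipped upright [ 0.4917 -0.3596] 0.14
full [-0.362 -0.245  0.492 -0.36 ] 0.119
full upright [ 0.4862 -0.3633] 0.35
[(0.75, array([315., 215.]))]
293 339 178 274
(array([-0.38718144, -0.14286103,  0.48406677, -0.36400755]), np.float64(0.2047316231946541)) (array([ 0.47982178, -0.36587988]), np.float64(0.25539093354736475))
(array([ 0.16696606,  0.06731621,  0.47887559, -0.36620757]), np.float64(0.11262019072909035)) (array([ 0.48659292, -0.36314441]), np.float64(0.17203400477406938))
```

```bash
python3 -m handwheel '[[0,-0.04,0.03,0,0,0],[0,-0.06,0.06,0,0,0],[0,-0.06,0.1,0,0,0],[0,-0.06,0.12,0,0,0],[0,-0.06,0.12,0,0,0]]'
python3 - <<'E'
from h import *
def pose(x,z=.104):
    ax=np.array([x[0],x[1],-1.]); ax/=np.linalg.norm(ax); nn=np.cross(ax,[1,0,0]); nn/=np.linalg.norm(nn)
    return R.from_matrix(np.c_[ax,nn,np.cross(ax,nn)]), np.array([x[2],x[3],z])+ax*.053
for c in ("top","scene","wrist"):
    im=eyes.read_camera(c); m=eyes.camera_model(c)
    d=silhouettes(c,"bolt_short")
    if not d: print(c,"none"); continue
    reg=d[0]["region"].astype(float); ys,xs=np.nonzero(reg); print(c,round(d[0]["conf"],2),xs.min(),xs.max(),ys.min(),ys.max(),int(reg.sum()))
    for p in ([0,0],[.2,0],[-.2,0],[0,.2],[0,-.2]):
        x,f=fit([(m,reg)],BOLT,lambda q:pose([*p,*q]),[.483,-.364],[.004,.004]); 
        uv=proj(m,pose([*p,*x])[0].apply(BOLT[1])+pose([*p,*x])[1]); print(p,x.round(4),round(f,3))
    print(spot_point(c,"bolt_short")[:1])
    for t in (["pocket"]): print(t,[np.round(k["centre"]) for k in spot_point(c,t)[:1]])
    if c!="wrist":
        for t in ("nut","sleeve","gauge_pin","scraper","washer","wire_brush","bolt_long"): print(t,[np.round(k["centre"]) for k in look_for(c,t)[:1]],end=" ")
        print()
    # row mid-columns of dark profile
    print([(y,np.round(np.nonzero(reg[y])[0].mean(),1),int(reg[y].sum())) for y in range(ys.min(),ys.max()+1,max(1,(ys.max()-ys.min())//10))])
E
```

```text
clock: 25.42
tool_pos: [0.3914, -0.3982, 0.2948]
tcp_rot: [-0.425, 0.284, -1.195]
wrist_force: [-0.1, -0.2, -0.1]
grip_width: 0.0598
top 0.61 466 491 198 213 295
[0, 0] [ 0.4875 -0.359 ] 0.169
[0.2, 0] [ 0.4865 -0.3584] 0.364
[-0.2, 0] [ 0.4889 -0.3583] 0.38
[0, 0.2] [ 0.4864 -0.3592] 0.312
[0, -0.2] [ 0.4871 -0.3579] 0.206
[{'centre': [474.6, 208.1], 'conf': 0.74}]
pocket [array([465., 211.])]
nut [] sleeve [array([417., 132.])] gauge_pin [array([420., 258.])] scraper [] washer [array([328., 130.])] wire_brush [array([164., 210.])] bolt_long [array([163., 210.])] 
[(198, np.float64(482.5), 6), (199, np.float64(482.5), 10), (200, np.float64(482.5), 12), (201, np.float64(482.5), 14), (202, np.float64(482.5), 16), (203, np.float64(481.0), 19), (204, np.float64(480.0), 23), (205, np.float64(479.0), 25), (206, np.float64(479.0), 25), (207, np.float64(478.0), 25), (208, np.float64(478.0), 25), (209, np.float64(478.0), 25), (210, np.float64(477.5), 24), (211, np.float64(477.5), 22), (212, np.float64(477.7), 18), (213, np.float64(482.5), 6)]
scene 0.66 189 205 152 174 256
[0, 0] [ 0.4877 -0
[... 683 characters left out ...]
64(200.0), 9), (170, np.float64(200.5), 8), (172, np.float64(201.5), 8), (174, np.float64(202.0), 3)]
wrist 0.82 300 335 279 321 1235
[0, 0] [ 0.4849 -0.3652] 0.319
[0.2, 0] [ 0.4835 -0.3651] 0.21
[-0.2, 0] [ 0.4851 -0.3655] 0.424
[0, 0.2] [ 0.4825 -0.3652] 0.341
[0, -0.2] [ 0.4837 -0.3648] 0.398
[{'centre': [319.3, 322.6], 'conf': 0.66}]
pocket [array([315., 344.])]
[(279, np.float64(316.0), 13), (283, np.float64(316.0), 27), (287, np.float64(316.5), 32), (291, np.float64(316.5), 34), (295, np.float64(317.0), 35), (299, np.float64(317.5), 36), (303, np.float64(317.0), 35), (307, np.float64(317.0), 31), (311, np.float64(318.0), 25), (315, np.float64(317.0), 21), (319, np.float64(317.0), 21)]
```

The top-camera fit clearly favours upright, with the head about 8 mm from the pocket centre. The robot is clear of everything, so I'm handing in.

```bash
python3 -c "
from workcell import order,sensors
print(sensors.observe()['wrist_force']); print(order.close_job())"
```

```text
[ 0.04807832  0.27658959 -0.75679916]
the job is handed in; nothing more can be done
None
```

I carried out all the steps in the order asked and handed the job in at about 27 s of the 61 s allowed. No verdict comes back, so the result rests on the checks below.

- **Laid in the rest:** I gripped the short bolt by its shank and laid it in the sloping rest until I felt both the saddles and the foot stop, then let go. My first try touched the upper saddle with a finger at about 5 N, so I backed off, shifted about 3 mm down-slope and lowered it cleanly. A wrist picture afterwards showed it lying in the rest with its tip on the stop.
- **Marked:** The right cap was the working one. It gave from about 3 N. At about 10 mm of travel the force jumped from 9 to 17 N with no further movement, so it was fully down. I then lifted straight off to let it spring back, but did not check that by eye. I never touched the left cap.
- **Stood in the pocket:** I took the bolt out by its head. It touched the pocket floor with the head centre at 104 mm, as it should when standing upright, and I let go and backed away.

**Last checks:**
- **Agreed:** The top camera fits an upright bolt clearly best, with the head about 8 mm from the pocket centre. The robot was touching nothing.
- **Disagreed:** Fits from the scene and wrist cameras preferred a tilt of about 0.2 (11°), in opposite directions. Their view of the lower shank is blocked by the pocket rim, so I trusted the top camera. I had used up my picture views, so I did not see the final state directly.
- **Bystanders:** The scene camera found the long bolt about where it started, along with the six bystanders; I compared those positions only roughly with the first pictures. The top camera missed the nut and scraper and put the wire brush on the long bolt.

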